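Close the two-pillar press and step its push-to-turn selector to green

TASK

Pick up the aluminium platen by its red grip and lower it, square and gently, over both pillars of the green press until it lies fully down on the copper blank, and let go of it. Then work the push-to-turn dial on the grey control box: push it in, turn it from red to yellow and let it spring fully out there, then push it in again, turn it on to green, let it spring fully out and let go; never force it round without pushing it well in. Leave the hammer, oil bottle and screwdriver alone.

Things in the scene. Friction and masses are not known exactly. Their poses are not given: they have to be found in the camera images.
- bed (a point): Middle of the upper face of the copper blank (75 x 100 mm) lying fixed on the bed of the green press, 40 mm above the bench; the platen's underside comes to rest on it. The press base is 130 (x) x 220 (y) mm, fixed to the bench. Two vertical steel rods (pillars) of 14 mm diameter stand at 72 mm either side of this point along its y axis; their tips are 110 mm above this point, the last 20 mm tapering to 6 mm diameter. z is up.
- platen_center (a point): Centre (half-way up, 37 mm above its underside) of the loose platen, about 0.6 kg: an aluminium plate 90 (x) x 180 (y) x 14 (z) mm with two 18 mm through holes 72 mm either side of the centre along y, and a red upright grip block 22 mm thick (x), 60 mm long (y), standing from the plate's top to 74 mm above the underside. Either way round fits the press. z is up; it lies flat on the bench at the start with the grip upwards.
- dial_grip (a point): On the vertical axis of the black dial on the grey box (170 x 160, 75 mm high, fixed; axis 10 mm off its centre). Disc of 80 mm diameter with an upright grip bar across it, 74 mm long, 16 mm thick, along this point's x; +x is the white pointer's end. This point is 12 mm below the bar's top, 20 mm above the disc's upper face, 123 mm above the bench when sprung out. It turns and sinks with the dial. z up.
- dial (a joint): Dial angle in rad, growing clockwise seen from above: 0 at the red mark (start), 0.698 (40 degrees) at the yellow mark, 1.396 (80 degrees, end stop) at the green mark. Marks are coloured bars on the box top 65 mm from the dial's axis; red, yellow, green follow clockwise. It is locked at each mark unless pushed in; let go within about 0.07 rad of a mark it springs out and locks. Little friction.
- dial_push (a joint): How far the dial is pushed straight down, in m: 0 sprung fully out, 0.015 at the bottom stop. It can turn when pushed deeper than about 0.009. Forcing it round when not pushed in would break it. Spring: about 6 N at the start of the push, 12 N at the bottom. Between marks a hidden key keeps it from springing out.
- hammer: Bystander: hammer with wooden handle, 220 mm long, lying along its x axis; origin on the bench under its middle.
- oil_bottle: Bystander: green bottle, 64 mm diameter, 150 mm tall, upright; origin at the centre of its underside.
- screwdriver: Bystander: red-handled screwdriver, 200 mm long, lying along its x axis; origin on the bench under its middle.
Things that resemble listed ones, but are neither listed nor needed, are in the scene too. Leave any pink look-alike of the part that bears dial_grip alone. There is more than one size of the part that bears platen_center; the job needs the smaller.

How it is judged:
By the outcome, as a careful person would: the job done as asked, in the order asked, and still so for the second after the job is handed in, with the robot touching nothing.
It also fails if it takes over 58 s, if anything falls off the work surface, if the arm or the gripper's body presses on something with over 40 N, if the wrist force passes 120 N, or if a joint passes its speed limit or range.

ROBOT

A 6-joint arm with a two-finger parallel gripper is mounted at the origin on the work surface. World frame = base frame: x ahead of the robot, y to its left, z up, the work surface at z = 0. Lengths are in m, angles in rad, forces in N, time in s.
With the tool pointing down it reaches from about 0.25 to 0.725 m from the base axis. Payload 4 kg.
Tool frame: the origin (TCP) lies on the centre line of the jaws, within the pads' length; the fingertips stand 25 mm ahead of it and the grasp point (between the pads) lies 6 mm ahead of it; z points along the fingers, x is the direction in which the jaws open and shut, and the axes are right-handed (so a half turn about z gives the same grasp; the last joint's range is limited). The gripper opens to 85 mm and grips with 20 to 120 N. Pads are 22 mm wide; open, the fingers measure 114 mm over their backs; the gripper's body (76 mm by 85 mm) begins 54 mm behind the grasp point. The pads swing forward as they close: fully open they stand 13 mm farther back than shut.
Start: joints at [1.279, 0.241, 0.005, 1.335, 0, 1.571], TCP at [0.144, 0.479, 0.256] pointing down, gripper open.
Joint ranges: [-2.72, 2.72], [-1.05, 1.87], [-1.09, 1.28], [-1.99, 2.15], [-1.42, 1.44], [-3.14, 3.14]. Speed limits (rad/s): [2.79, 2.79, 3.14, 3.14, 3.14, 3.14].

INTERFACE

Orientations are given as [roll, pitch, yaw] about the fixed x, y, z axes, in that order (R = Rz(yaw) Ry(pitch) Rx(roll)).
In Python, from rig import sensors, imaging, close_job gives the robot as it stands.
- The arm moves only by the tool arm_command, never from a script. Its argument "rows" is a list of rows, each an object of numbers: "x", "y", "z": the shift along the tool's x, y, z in mm; "yaw": the turn about the tool's z in degrees. In form: [{"x": .., "y": .., "z": .., "yaw": ..}, ...]. A call has 1 to 20 rows; each row shifts and turns the commanded pose from where the row before left it, along the tool's axes as they then stand; what a row does not reach is not made up. A row lasts 1/8 s, in which the tool goes at most 62.5 mm and 10.7 degrees, less where a joint would pass 70% of its speed; a pose out of reach is approached as far as the arm can. A call is refused whole if a number of a shift passes 62.5 or a number of a turn 10.7, either way. A call with a gripper value outside its range is refused whole. "fingers" is the closure in counts, from 0 (fully open) to 255 (shut), set as the call begins (left out, the last holds). The fingers move at their own pace and stop on an object; "newtons" is the grip in N (left out, the last holds). Time passes only in rows, so rows that do not move let the fingers close. It gives the time, the measured TCP pose, the force and the opening at its end, in the units of the state.
- sensors.sense(): the state, without advancing time (a new reading comes with each control period).
- imaging.camera(name): name is "scene" or "top" or "wrist"; returns (picture, depth): 400x640x3 uint8, red, green, blue; 400x640 float32, m along the optical axis (not along the pixel's ray), 0 where there is no reading.
- imaging.camera_params(name): a dict with "K" (3x3 intrinsics, pixels), "position" and "attitude" of the camera in the world; the wrist camera has in their place "hand_eye" (4x4, takes a point from camera to tool coordinates, whose origin is the TCP and whose axes are the tool frame's). Camera axes: x right, y down, z forward; pixel columns grow to the right and rows downward; lengths in m; the calibration is good to about 2 mm. A picture is of the moment at which its call begins: read the wrist's pose just before it. camera_params takes no time and is no camera call.
- close_job(): hands the job in, once; it reports no verdict.
Trained networks look in the newest picture that a camera, given by its name, has taken for a name from the list of things; names that differ only in an ending like _2 or _b are one class to them, and where a whole thing is asked for, a point or a joint stands for the part that bears it (a point fixed in the world has none). Each returns a list of dicts, best first, with "confidence" (0 to 1); they miss things now and then, are a little off and sometimes report something else, mostly with a low value. They report only what shows in the picture. A call takes as long as a camera call. They do not tell look-alikes from the thing itself.
- imaging.recognise(camera, label): "box" ([left, top, right, bottom] in pixels, round what is visible of it).
- imaging.pinpoint(camera, label): "centre" ([column, row] in pixels: a listed point, or the origin of a listed thing).
The state is a dict: "t": time; "joint_positions": joint angles; "qd": joint speeds; "effort": joint torques, N m; "eef_pos": TCP position; "tool_rot": TCP orientation; "contact_force": force on the tool from outside, world axes, zero at the start; "torque": the same for the moment, N m; "gripper_width": finger opening in m.
Only numpy, scipy, OpenCV 4.12 (cv2) and the standard library are available. Lean on these libraries where they do the work, as an engineer would, in place of code of your own. Each camera call takes 0.05 s, during which the arm holds its last target. There are 200 camera calls.

## Working session

There is one attempt and no reset: what is moved stays moved. The work goes in short steps, Python scripts to look and compute and a tool call to move; the robot and the scene stay as the last step left them, time stands still between calls to the robot, and variables do not carry over. Pictures are saved under pics/ and viewed, about 8 in all and at most 12, crops included, and the job is handed in when it is done.

Besides the shell and the picture viewer there is one more tool, called after "Request:" by a JSON object that holds its "method" and its "body". arm_command: Moves the arm, as the interface text tells. Its arguments: {"type":"object","properties":{"rows":{"type":"array","items":{"type":"object","properties":{"x":{"type":"number"},"y":{"type":"number"},"z":{"type":"number"},"yaw":{"type":"number"}}}},"fingers":{"type":"number"},"newtons":{"type":"number"}},"required":["rows"]}

```bash
mkdir -p pics; ls
cat > h.py <<'E'
from rig import sensors, imaging
import numpy as np, cv2
from scipy.spatial.transform import Rotation as R
def rot(a):
    a=np.array(a,float)
    return a if a.shape==(3,3) else (R.from_euler('xyz',a).as_matrix() if a.size==3 else R.from_quat(a).as_matrix())
def campose(n):
    p=imaging.camera_params(n); K=np.array(p["K"])
    if "hand_eye" in p:
        s=sensors.sense(); T=np.eye(4); T[:3,:3]=rot(s["tool_rot"]); T[:3,3]=s["eef_pos"]
        T=T@np.array(p["hand_eye"]); return K,T[:3,:3],T[:3,3]
    return K,rot(p["attitude"]),np.array(p["position"])
def pt(cam,uv,d):
    K,Rm,t=cam; c=np.linalg.inv(K)@[uv[0],uv[1],1]; return Rm@(c*d)+t
def atz(cam,uv,z):
    K,Rm,t=cam; r=Rm@(np.linalg.inv(K)@[uv[0],uv[1],1]); return t+r*(z-t[2])/r[2]
def proj(cam,X):
    K,Rm,t=cam; c=K@(Rm.T@(np.array(X)-t)); return c[:2]/c[2]
def cloud(cam,depth):
    K,Rm,t=cam; v,u=np.indices(depth.shape); c=np.stack([u,v,np.ones_like(u)],-1)@np.linalg.inv(K).T
    return (c*depth[...,None])@Rm.T+t
def save(n,img): cv2.imwrite(n,img[...,::-1])
E
python3 - <<'E'
from h import *
s=sensors.sense(); print({k:np.round(v,3) for k,v in s.items()})
for n in ("scene","top"):
    print(n,imaging.camera_params(n))
    cam=campose(n); img,d=imaging.camera(n); save(f"pics/{n}.png",img); np.savez(f"{n}.npz",img=img,d=d)
    for l in ("bed","platen_center","dial_grip"):
        for r in imaging.pinpoint(n,l)[:4]:
            uv=r["centre"]; dd=d[int(uv[1]),int(uv[0])]
            print(l,np.round(uv),round(r["confidence"],2),np.round(pt(cam,uv,dd),3), np.round(atz(cam,uv,{"bed":.04,"platen_center":.037,"dial_grip":.123}[l]),3))
print(imaging.camera_params("wrist"))
E
```

```text
pics
{'t': np.float64(0.0), 'joint_positions': array([1.279, 0.241, 0.004, 1.335, 0.   , 1.571]), 'qd': array([-0.001, -0.   ,  0.   ,  0.001, -0.   , -0.   ]), 'effort': array([ 0.0000e+00, -3.7232e+01,  2.5241e+01,  1.7000e-02,  0.0000e+00,
        0.0000e+00]), 'eef_pos': array([0.144, 0.478, 0.255]), 'tool_rot': array([-3.142e+00,  2.000e-03,  1.279e+00]), 'contact_force': array([ 0.22 ,  0.044, -0.093]), 'torque': array([ 0.023, -0.01 ,  0.018]), 'gripper_width': np.float64(0.086)}
scene {'K': array([[402.94015517,   0.        , 322.50677563],
       [  0.        , 402.94015517, 197.23282195],
       [  0.        ,   0.        ,   1.        ]]), 'position': array([ 1.1203284 , -0.61132152,  1.04979409]), 'attitude': array([-2.42302459,  0.01503098,  0.87009818])}
bed [400. 162.] 0.96 [0.492 0.263 0.043] [0.49  0.266 0.04 ]
platen_center [345. 200.] 0.9 [ 0.5   -0.011  0.048] [ 0.493 -0.004  0.037]
platen_center [356. 120.] 0.73 [0.252 0.267 0.088] [0.206 0.313 0.037]
dial_grip [294. 236.] 0.74 [ 0.55  -0.252  0.122] [ 0.551 -0.253  0.123]
dial_grip [216. 284.] 0.7 [ 0.534 -0.499
[... 478 characters left out ...]
 [0.237 0.292 0.094] [0.232 0.309 0.037]
dial_grip [373. 192.] 0.85 [ 0.536 -0.252  0.136] [ 0.538 -0.254  0.123]
dial_grip [458. 194.] 0.6 [ 0.531 -0.49   0.133] [ 0.533 -0.493  0.123]
{'K': array([[318.90929521,   0.        , 319.19646862],
       [  0.        , 318.90929521, 197.49279704],
       [  0.        ,   0.        ,   1.        ]]), 'hand_eye': array([[ 9.99999433e-01, -3.92023466e-04, -9.89655427e-04,
         5.34411432e-04],
       [ 6.90322128e-04,  9.46537162e-01,  3.22594056e-01,
        -8.34255073e-02],
       [ 8.10281199e-04, -3.22594556e-01,  9.46536896e-01,
        -1.17814686e-01],
       [ 0.00000000e+00,  0.00000000e+00,  0.00000000e+00,
         1.00000000e+00]])}
```

View pics/top.png

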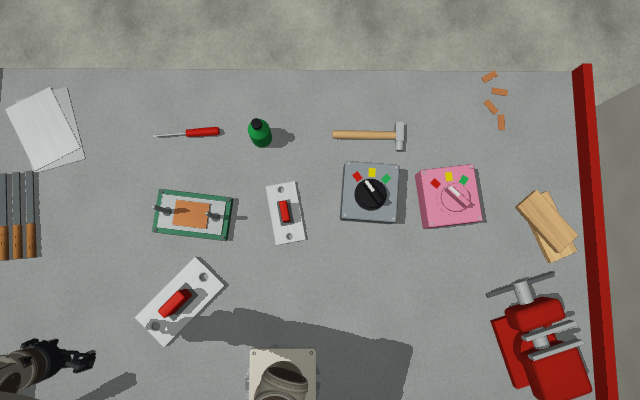

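View pics/scene.png

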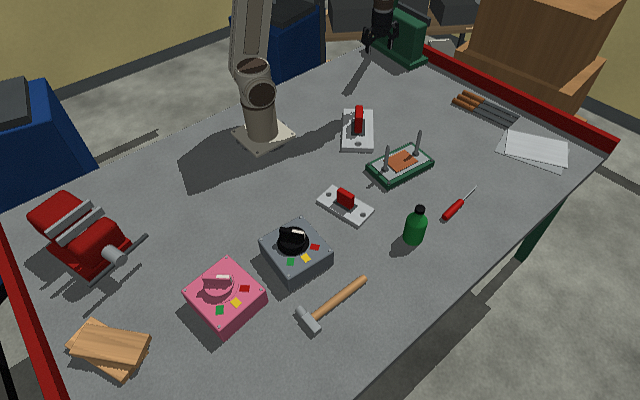

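Platen candidates (top view): white plate with red grip at (285,212), about 58 px ≈ 0.18 m long, and one at (181,302), clearly larger. I choose the one at (285,212). Dial candidates: grey box with black dial at (372,193), and a pink look-alike at (457,197). I choose the grey one. The press is at (193,214), with its pillars along y. First I'll look at the press close up with the wrist camera.

```bash
cat >> h.py <<'E'
def plan(x,y,z,yaw,n):
    s=sensors.sense(); p=np.array(s["eef_pos"]); rm=rot(s["tool_rot"]); y0=np.degrees(s["tool_rot"][2])
    dyaw=(y0-yaw+180)%360-180   # tool z is down
    st=(np.array([x,y,z])-p)/n; print("from",np.round(p,4),"yaw",round(y0,2),"tool z",np.round(rm[:,2],3))
    for i in range(n):
        a=np.radians(y0-dyaw*i/n); m=np.array([[np.cos(a),np.sin(a),0],[np.sin(a),-np.cos(a),0],[0,0,-1]])
        print(i,np.round(m.T@st*1000,1),round(dyaw/n,2))
E
python3 -c "
from h import *
plan(.45,.22,.28,101,8)"
```

```text
from [0.1438 0.4788 0.2562] yaw 73.28 tool z [-0. -0. -1.]
0 [-20.  46.  -3.] -3.46
1 [-22.7  44.7  -3. ] -3.46
2 [-25.4  43.2  -3. ] -3.46
3 [-27.9  41.6  -3. ] -3.46
4 [-30.4  39.8  -3. ] -3.46
5 [-32.8  37.9  -3. ] -3.46
6 [-35.   35.9  -3. ] -3.46
7 [-37.1  33.7  -3. ] -3.46
```

Request:
{"method": "arm_command", "body": {"rows": [{"x": -20,"y": 46,"z": -3,"yaw": -3.5},{"x": -23,"y": 45,"z": -3,"yaw": -3.5},{"x": -25,"y": 43,"z": -3,"yaw": -3.5},{"x": -28,"y": 42,"z": -3,"yaw": -3.5},{"x": -30,"y": 40,"z": -3,"yaw": -3.5},{"x": -33,"y": 38,"z": -3,"yaw": -3.5},{"x": -35,"y": 36,"z": -3,"yaw": -3.5},{"x": -37,"y": 34,"z": -3,"yaw": -3.5},{"x": 0},{"x": 0}], "fingers": 0}}

```text
invalid input
```

Run:
```python
from h import *
cam=campose("wrist"); img,d=imaging.camera("wrist"); save("pics/w1.png",img); np.savez("w1.npz",img=img,d=d,K=cam[0],R=cam[1],t=cam[2])
for l in ("bed","platen_center"):
    for r in imaging.pinpoint("wrist",l)[:3]: print(l,np.round(r["centre"]),round(r["confidence"],2),np.round(atz(cam,r["centre"],.04),4))
P=cloud(cam,d)
near=(abs(P[...,0]-.488)<.09)&(abs(P[...,1]-.262)<.13)&(d>0)
# pillars: points z .08-.128
for side in (1,-1):
    for lo,hi in ((.06,.09),(.09,.128),(.135,.16)):
        m=near&(P[...,2]>lo)&(P[...,2]<hi)&((P[...,1]-.262)*side>.03)
        q=P[m]; print(side,lo,m.sum(),np.round(q.mean(0),4) if len(q) else '', np.round(q.min(0),3) if len(q) else '',np.round(q.max(0),3) if len(q) else '')
# copper
hsv=cv2.cvtColor(img,cv2.COLOR_RGB2HSV)
m=near&(hsv[...,0]<20)&(hsv[...,1]>100)&(P[...,2]<.06)
v,u=np.nonzero(m); print("copper",np.median(P[m][:,2]),cv2.minAreaRect((P[m][:,:2]*1000).astype(np.float32)))
plan(.44,.006,.25,101,6)
```

```text
platen_center [198. 287.] 0.98 [0.2409 0.2942 0.04  ]
1 0.06 0   
1 0.09 0   
1 0.135 0   
-1 0.06 0   
-1 0.09 0   
-1 0.135 0   
copper nan ((0.0, 0.0), (0.0, 0.0), 0.0)
from [0.1438 0.4788 0.2563] yaw 73.28 tool z [-0. -0. -1.]
0 [-61.3  69.9   1. ] -4.62
1 [-66.7  64.8   1. ] -4.62
2 [-71.7  59.2   1. ] -4.62
3 [-76.2  53.2   1. ] -4.62
4 [-80.3  46.9   1. ] -4.62
5 [-83.8  40.3   1. ] -4.62
  return _methods._mean(a, axis=axis, dtype=dtype,
  ret = ret.dtype.type(ret / rcount)
```

View pics/w1.png

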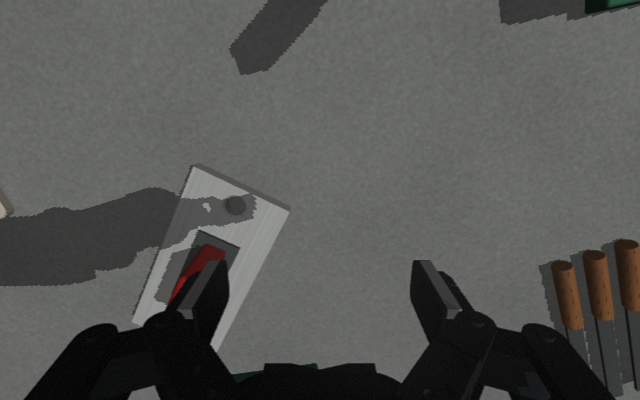

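The move was refused, so this view (large platen at (210,260)) is from the start pose. I'll send it again with every key given.

Request:
{"method": "arm_command", "body": {"rows": [{"x": -20,"y": 46,"z": -3,"yaw": -3.5},{"x": -23,"y": 45,"z": -3,"yaw": -3.5},{"x": -25,"y": 43,"z": -3,"yaw": -3.5},{"x": -28,"y": 42,"z": -3,"yaw": -3.5},{"x": -30,"y": 40,"z": -3,"yaw": -3.5},{"x": -33,"y": 38,"z": -3,"yaw": -3.5},{"x": -35,"y": 36,"z": -3,"yaw": -3.5},{"x": -37,"y": 34,"z": -3,"yaw": -3.5},{"x": 0,"y": 0,"z": 0,"yaw": 0},{"x": 0,"y": 0,"z": 0,"yaw": 0}]}}

```text
t: 1.8
eef_pos: [0.4515, 0.2208, 0.2801]
tool_rot: [-3.141, -0.0, 1.767]
contact_force: [-0.3, -0.4, 0.7]
gripper_width: 0.0857
```

```bash
cat > press.py <<'E'
from h import *
cam=campose("wrist"); img,d=imaging.camera("wrist"); save("pics/w2.png",img); np.savez("w2.npz",img=img,d=d,K=cam[0],R=cam[1],t=cam[2])
for l in ("bed","platen_center"):
    for r in imaging.pinpoint("wrist",l)[:3]: print(l,np.round(r["centre"]),round(r["confidence"],2),np.round(atz(cam,r["centre"],.04),4))
P=cloud(cam,d)
near=(abs(P[...,0]-.488)<.09)&(abs(P[...,1]-.262)<.13)&(d>0)
for side in (1,-1):
    for lo,hi in ((.06,.09),(.09,.128),(.128,.16)):
        m=near&(P[...,2]>lo)&(P[...,2]<hi)&((P[...,1]-.262)*side>.03)
        q=P[m]; print(side,lo,m.sum(),*( [np.round(f,4) for f in (q.mean(0),q.min(0),q.max(0))] if len(q) else ''))
hsv=cv2.cvtColor(img,cv2.COLOR_RGB2HSV)
m=near&(hsv[...,0]<20)&(hsv[...,1]>100)&(P[...,2]<.06)
if m.any(): print("copper",np.median(P[m][:,2]),cv2.minAreaRect((P[m][:,:2]*1000).astype(np.float32)))
plan(.44,.006,.25,101,6)
E
python3 press.py
```

```text
bed [354. 204.] 0.84 [0.4889 0.2703 0.04  ]
platen_center [121. 160.] 0.86 [ 0.4885 -0.0019  0.04  ]
1 0.06 168 [0.4901 0.3387 0.0757] [0.4862 0.3352 0.0602] [0.4996 0.3467 0.0898]
1 0.09 293 [0.4901 0.3387 0.11  ] [0.4864 0.3352 0.09  ] [0.4989 0.3467 0.128 ]
1 0.128 258 [0.4914 0.3401 0.1397] [0.4865 0.3355 0.128 ] [0.4982 0.3469 0.1514]
-1 0.06 102 [0.4707 0.1998 0.0752] [0.4689 0.193  0.0605] [0.4763 0.2065 0.0899]
-1 0.09 187 [0.4708 0.1999 0.1096] [0.469  0.1928 0.09  ] [0.4765 0.2066 0.128 ]
-1 0.128 227 [0.4732 0.1998 0.1403] [0.4689 0.1928 0.1281] [0.4788 0.2063 0.1517]
copper 0.040179021752735106 ((484.69140625, 270.7644958496094), (99.30219268798828, 74.76354217529297), 83.06678009033203)
from [0.4509 0.2217 0.2803] yaw 101.38 tool z [-0.  0. -1.]
0 [-34.9  -8.9   5. ] 0.06
1 [-34.9  -8.8   5. ] 0.06
2 [-34.9  -8.8   5. ] 0.06
3 [-34.9  -8.8   5. ] 0.06
4 [-34.9  -8.7   5. ] 0.06
5 [-34.9  -8.7   5. ] 0.06
```

View pics/w2.png

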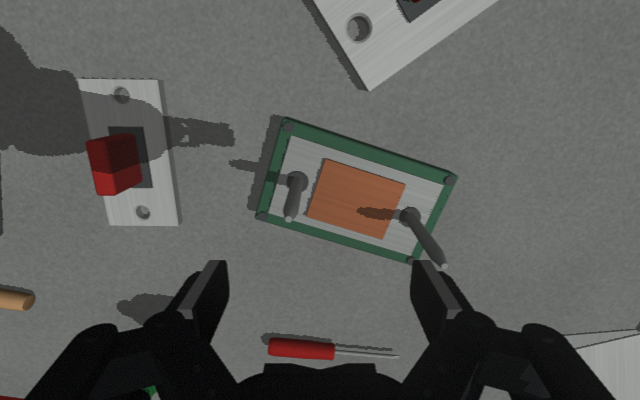

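Copper blank centre (0.4847, 0.2708, z 0.040), y axis at 83.1°. The pillar midpoint (0.4846, 0.2710) agrees. The small platen also shows in this view, at (125,155), so I'll measure it from here.

```bash
cat > plat.py <<'E'
from h import *
def plate(img,d,cam,cx=.486,cy=.003):
    P=cloud(cam,d); near=(np.hypot(P[...,0]-cx,P[...,1]-cy)<.11)&(d>0)
    for n,lo,hi in (("plate",.009,.019),("grip",.066,.08)):
        m=near&(P[...,2]>lo)&(P[...,2]<hi)
        m=cv2.morphologyEx(m.astype(np.uint8),cv2.MORPH_OPEN,np.ones((3,3)))>0
        if m.sum()>5: print(n,m.sum(),np.round(np.median(P[m][:,2]),4),cv2.minAreaRect((P[m][:,:2]*1000).astype(np.float32)))
if __name__=="__main__":
    f=np.load("w2.npz"); plate(f["img"],f["d"],(f["K"],f["R"],f["t"]))
    f=np.load("top.npz"); plate(f["img"],f["d"],campose("top"))
    plan(.43,-.002,.22,101,7)
E
python3 plat.py
```

```text
plate 8442 0.0145 ((491.8990478515625, -3.8434524536132812), (180.28599548339844, 92.71426391601562), 10.889862060546875)
grip 1331 0.074 ((491.0331115722656, -3.4388580322265625), (59.54045486450195, 23.512104034423828), 10.28886604309082)
plate 1200 0.0139 ((491.94647216796875, -4.908908843994141), (180.28216552734375, 89.560791015625), 10.733711242675781)
grip 147 0.0736 ((491.22039794921875, -4.999778747558594), (58.62309265136719, 21.857559204101562), 10.90467357635498)
from [0.4509 0.2217 0.2803] yaw 101.38 tool z [-0.  0. -1.]
0 [-30.7  -9.2   8.6] 0.05
1 [-30.7  -9.2   8.6] 0.05
2 [-30.8  -9.2   8.6] 0.05
3 [-30.8  -9.1   8.6] 0.05
4 [-30.8  -9.1   8.6] 0.05
5 [-30.8  -9.1   8.6] 0.05
6 [-30.8  -9.1   8.6] 0.05
```

Two cameras agree: platen 180×90 mm (the smaller one), centre (0.4915, −0.0043), grip axis at 10.8°, grip top at z 0.074.

```bash
python3 -c "
from h import *
plan(.4915,-.0043,.14,100.8,8)"
```

```text
from [0.4509 0.2217 0.2803] yaw 101.38 tool z [-0.  0. -1.]
0 [-28.7  -0.6  17.5] 0.07
1 [-28.7  -0.6  17.5] 0.07
2 [-28.7  -0.5  17.5] 0.07
3 [-28.7  -0.5  17.5] 0.07
4 [-28.7  -0.4  17.5] 0.07
5 [-28.7  -0.4  17.5] 0.07
6 [-28.7  -0.4  17.5] 0.07
7 [-28.7  -0.3  17.5] 0.07
```

Request:
{"method": "arm_command", "body": {"rows": [{"x": -28.7,"y": -0.5,"z": 17.5,"yaw": 0.1},{"x": -28.7,"y": -0.5,"z": 17.5,"yaw": 0.1},{"x": -28.7,"y": -0.5,"z": 17.5,"yaw": 0.1},{"x": -28.7,"y": -0.5,"z": 17.5,"yaw": 0.1},{"x": -28.7,"y": -0.5,"z": 17.5,"yaw": 0.1},{"x": -28.7,"y": -0.5,"z": 17.5,"yaw": 0.1},{"x": -28.7,"y": -0.5,"z": 17.5,"yaw": 0},{"x": -28.7,"y": -0.5,"z": 17.5,"yaw": 0},{"x": 0,"y": 0,"z": 0,"yaw": 0}]}}

```text
t: 3.08
eef_pos: [0.4902, -0.0056, 0.1391]
tool_rot: [-3.139, -0.001, 1.756]
contact_force: [0.3, -0.1, 0.4]
gripper_width: 0.0854
```

Run:
```python
from plat import *
cam=campose("wrist"); img,d=imaging.camera("wrist"); save("pics/w3.png",img); np.savez("w3.npz",img=img,d=d,K=cam[0],R=cam[1],t=cam[2])
plate(img,d,cam,.4915,-.0043)
plan(.4915,-.0043,.056,100.8,6)
```

```text
plate 19851 0.0143 ((492.12701416015625, -3.954845428466797), (180.83860778808594, 90.34073638916016), 10.658567428588867)
grip 3004 0.0739 ((491.2559509277344, -4.065019607543945), (59.643028259277344, 22.006717681884766), 10.563924789428711)
from [ 0.4908 -0.0048  0.14  ] yaw 100.68 tool z [-0.001  0.    -1.   ]
0 [ 0.1  0.1 14. ] -0.02
1 [ 0.1  0.1 14. ] -0.02
2 [ 0.1  0.1 14. ] -0.02
3 [ 0.1  0.1 14. ] -0.02
4 [ 0.1  0.1 14. ] -0.02
5 [ 0.1  0.1 14. ] -0.02
```

View pics/w3.png

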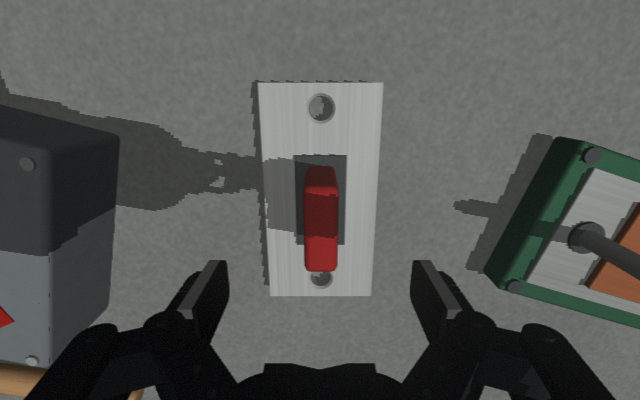

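The small platen lies squarely between the jaws, with its grip at (320,215) and its holes at (321,107) and (321,277). Descending to grip it.

Request:
{"method": "arm_command", "body": {"rows": [{"x": 0,"y": 0.5,"z": 14,"yaw": 0},{"x": 0,"y": 0.3,"z": 14,"yaw": 0},{"x": 0,"y": 0,"z": 14,"yaw": 0},{"x": 0,"y": 0,"z": 14,"yaw": 0},{"x": 0,"y": 0,"z": 14,"yaw": 0},{"x": 0,"y": 0,"z": 14,"yaw": 0},{"x": 0,"y": 0,"z": 0,"yaw": 0}]}}

```text
t: 4.0
eef_pos: [0.4911, -0.0052, 0.0549]
tool_rot: [-3.139, -0.001, 1.757]
contact_force: [-0.2, 0.2, -0.7]
gripper_width: 0.0851
```

Request:
{"method": "arm_command", "body": {"rows": [{"x": 0,"y": 0,"z": 0,"yaw": 0},{"x": 0,"y": 0,"z": 0,"yaw": 0},{"x": 0,"y": 0,"z": 0,"yaw": 0},{"x": 0,"y": 0,"z": 0,"yaw": 0},{"x": 0,"y": 0,"z": 0,"yaw": 0},{"x": 0,"y": 0,"z": 0,"yaw": 0},{"x": 0,"y": 0,"z": 0,"yaw": 0},{"x": 0,"y": 0,"z": 0,"yaw": 0}], "fingers": 255, "newtons": 70}}

```text
t: 5.0
eef_pos: [0.4926, -0.0048, 0.0569]
tool_rot: [3.14, -0.001, 1.757]
contact_force: [-0.7, 3.4, 5.3]
gripper_width: 0.0213
```

Request:
{"method": "arm_command", "body": {"rows": [{"x": 0,"y": 0,"z": -10,"yaw": 0},{"x": 0,"y": 0,"z": -25,"yaw": 0},{"x": 0,"y": 0,"z": -35,"yaw": 0},{"x": 0,"y": 0,"z": -45,"yaw": 0},{"x": 0,"y": 0,"z": -45,"yaw": 0},{"x": 0,"y": 0,"z": -35,"yaw": 0},{"x": 0,"y": 0,"z": -15,"yaw": 0},{"x": 0,"y": 0,"z": 0,"yaw": 0}]}}

```text
t: 6.0
eef_pos: [0.4921, -0.0053, 0.2659]
tool_rot: [-3.141, 0.0, 1.757]
contact_force: [0.4, -0.9, -7.5]
gripper_width: 0.0215
```

```bash
python3 -c "
from h import *
plan(.36,.30,.265,173.1,11)"
```

```text
from [ 0.4921 -0.0053  0.2659] yaw 100.67 tool z [-0. -0. -1.]
0 [29.5 -6.7  0.1] -6.58
1 [30.1 -3.2  0.1] -6.58
2 [30.2  0.2  0.1] -6.58
3 [30.   3.7  0.1] -6.58
4 [29.4  7.1  0.1] -6.58
5 [28.4 10.4  0.1] -6.58
6 [27.  13.6  0.1] -6.58
7 [25.3 16.6  0.1] -6.58
8 [23.2 19.4  0.1] -6.58
9 [20.8 21.9  0.1] -6.58
10 [18.1 24.2  0.1] -6.58
```

Held: width 21.5 mm, load about 7 N. Swinging to a pose beside the press, above the pillar tips, already at the placing yaw, so one picture shows both holes and pillars.

Request:
{"method": "arm_command", "body": {"rows": [{"x": 29.5,"y": -6.7,"z": 0,"yaw": -6.6},{"x": 30,"y": -3.2,"z": 0,"yaw": -6.6},{"x": 30,"y": 0.2,"z": 0,"yaw": -6.6},{"x": 30,"y": 3.7,"z": 0,"yaw": -6.6},{"x": 29.4,"y": 7,"z": 0,"yaw": -6.6},{"x": 28.4,"y": 10.4,"z": 0,"yaw": -6.6},{"x": 27,"y": 13.6,"z": 0,"yaw": -6.6},{"x": 25.3,"y": 16.6,"z": 0,"yaw": -6.6},{"x": 23.2,"y": 19.4,"z": 0,"yaw": -6.6},{"x": 20.8,"y": 21.9,"z": 0,"yaw": -6.6},{"x": 18.1,"y": 24,"z": 0,"yaw": -6.4},{"x": 0,"y": 0,"z": 0,"yaw": 0},{"x": 0,"y": 0,"z": 0,"yaw": 0}]}}

```text
t: 7.62
eef_pos: [0.3587, 0.2984, 0.2643]
tool_rot: [-3.138, -0.003, 3.021]
contact_force: [-0.6, -0.1, -7.4]
gripper_width: 0.021
```

Run:
```python
from h import *
s=sensors.sense(); print(np.round(s["eef_pos"],4),np.round(s["tool_rot"],4))
cam=campose("wrist"); img,d=imaging.camera("wrist"); save("pics/w4.png",img); np.savez("w4.npz",img=img,d=d,K=cam[0],R=cam[1],t=cam[2])
P=cloud(cam,d); ok=d>0
def rep(n,m):
    q=P[m]; print(n,m.sum(),*( [np.round(f,4) for f in (np.median(q,0),q.min(0),q.max(0))] if len(q) else ''))
near=ok&(abs(P[...,0]-.485)<.08)&(abs(P[...,1]-.27)<.12)
for side in (1,-1):
    sd=(P[...,1]-.27)*side>.03
    rep("shaft",near&sd&(P[...,2]>.07)&(P[...,2]<.126)); rep("tip",near&sd&(P[...,2]>.145)&(P[...,2]<.156))
hsv=cv2.cvtColor(img,cv2.COLOR_RGB2HSV)
m=near&(hsv[...,0]<20)&(hsv[...,1]>100)&(P[...,2]<.06)
if m.any(): print("copper",cv2.minAreaRect((P[m][:,:2]*1000).astype(np.float32)))
e=s["eef_pos"]; pl=ok&(np.hypot(P[...,0]-e[0],P[...,1]-e[1])<.11)&(P[...,2]>.208)&(P[...,2]<.235)
rep("plate",pl); print(cv2.minAreaRect((P[pl][:,:2]*1000).astype(np.float32)))
q=P[pl]; A=np.c_[q[:,:2]-e[:2],np.ones(len(q))]; print("plane",np.round(np.linalg.lstsq(A,q[:,2],rcond=None)[0],4))
```

```text
[0.3587 0.2984 0.2643] [-3.1380e+00 -2.5000e-03  3.0206e+00]
shaft 467 [0.4884 0.3379 0.1018] [0.4861 0.3346 0.0701] [0.4983 0.3467 0.126 ]
tip 82 [0.492  0.3413 0.1491] [0.4891 0.3384 0.145 ] [0.4963 0.345  0.1514]
shaft 493 [0.47   0.2003 0.1017] [0.4686 0.1924 0.07  ] [0.4767 0.2064 0.1259]
tip 131 [0.4744 0.1996 0.1495] [0.4714 0.1958 0.145 ] [0.479  0.2033 0.1519]
copper ((486.65045166015625, 270.36773681640625), (99.26971435546875, 70.80526733398438), 83.05445861816406)
plate 30274 [0.3515 0.2507 0.2219] [0.3026 0.204  0.2081] [0.4073 0.3853 0.235 ]
((357.8551025390625, 296.2081604003906), (175.0904998779297, 90.57622528076172), 82.99826049804688)
plane [-0.0017  0.0013  0.2221]
```

View pics/w4.png

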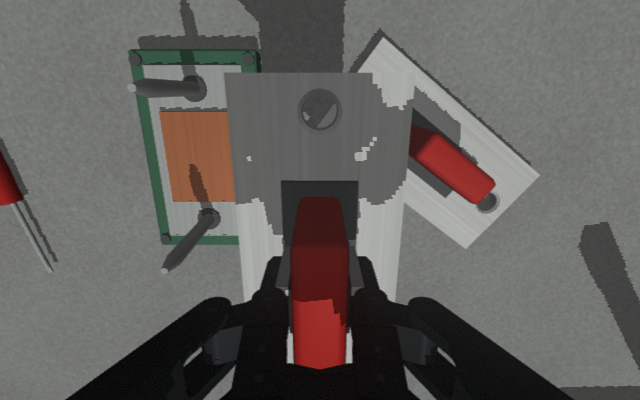

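Run:
```python
from h import *
f=np.load("w4.npz"); d=f["d"]; cam=(f["K"],f["R"],f["t"])
P=cloud(cam,d); v,u=np.indices(d.shape)
hole=((abs(u-319)<32)&(abs(v-109)<30)&((P[...,2]<.219))).astype(np.uint8)
n,lab,st,c=cv2.connectedComponentsWithStats(hole); print(st,c)
i=1+np.argmax(st[1:,4]); uu=np.argwhere(lab==i)[:,::-1]
X=np.array([atz(cam,q,.222) for q in uu]); print("hole",X.mean(0),X.min(0),X.max(0))
m=(P[...,2]>.208)&(P[...,2]<.235)&(v<260)&(u>200)&(u<420)
a=np.radians(83.0); y=np.array([np.sin(a-np.pi/2+np.pi/2)*0+np.cos(a),np.sin(a)]); x=np.array([y[1],-y[0]])
q=P[m][:,:2]-[.3587,.2984]; print("along y",np.percentile(q@y,[.1,.5]),(q@y).min(),"x",np.percentile(q@x,[.2,1,99,99.8]))
k=q[(q@y<-.03)]; print(cv2.minAreaRect((k*1000).astype(np.float32)))
h=(X.min(0)+X.max(0))[:2]/2; print("centre from hole",h+.072*y, "offset from tcp in tool-ish (x,y):",(h+.072*y-[.3587,.2984])@x,(h+.072*y-[.3587,.2984])@y)
```

```text
[[     0      0    640    400 254936]
 [   302     93     36     37   1063]
 [   296    116      1      1      1]] [[319.50014121 199.86953981]
 [319.48824083 110.95296331]
 [296.         116.        ]]
hole [0.34938853 0.22653968 0.222     ] [0.3407362  0.21800243 0.222     ] [0.3581562  0.23534437 0.222     ]
along y [-0.08974998 -0.08968964] -0.08982287100474196 x [-0.04543891 -0.04473587  0.04371649  0.04438549]
((-7.870471954345703, -59.39619827270508), (59.822166442871094, 90.57623291015625), 82.99826049804688)
centre from hole [0.35822079 0.29813673] offset from tcp in tool-ish (x,y): -0.0004435534014030531 -0.0003197126604827572
```

Holes and pillars in one picture: near hole at (319,110), pillars at (195,88) and (208,215). Plate centre is (0.3582, 0.2981), pillar midpoint (0.4843, 0.2706), both at 83.0°.

```bash
python3 -c "
from h import *
plan(.4847,.2709,.222,173.05,6)"
```

```text
from [0.359  0.2984 0.2648] yaw 173.03 tool z [-0.002 -0.002 -1.   ]
0 [-21.4  -2.    7.1] -0.0
1 [-21.4  -2.    7.1] -0.0
2 [-21.3  -2.    7.1] -0.0
3 [-21.3  -2.    7.1] -0.0
4 [-21.3  -2.    7.1] -0.0
5 [-21.3  -2.    7.1] -0.0
```

Request:
{"method": "arm_command", "body": {"rows": [{"x": -21.4,"y": -2,"z": 7,"yaw": 0},{"x": -21.4,"y": -2,"z": 7,"yaw": 0},{"x": -21.4,"y": -2,"z": 7,"yaw": 0},{"x": -21.3,"y": -2,"z": 7,"yaw": 0},{"x": -21.3,"y": -2,"z": 7,"yaw": 0},{"x": -21.3,"y": -2,"z": 7,"yaw": 0},{"x": 0,"y": 0,"z": 0,"yaw": 0},{"x": 0,"y": 0,"z": 0,"yaw": 0}]}}

```text
t: 8.68
eef_pos: [0.4852, 0.2719, 0.224]
tool_rot: [-3.141, -0.001, 3.021]
contact_force: [-0.5, -1.1, -6.8]
gripper_width: 0.0212
```

Run:
```python
from h import *
S=[]
for i in range(3):
    cam=campose("wrist"); s=sensors.sense(); S.append(np.r_[s["eef_pos"],s["tool_rot"]]); img,d=imaging.camera("wrist")
s=np.mean(S,0); print(np.round(S,4))
np.savez("w5.npz",img=img,d=d,K=cam[0],R=cam[1],t=cam[2])
# near hole: is the pillar tip seen in it?
P=cloud(cam,d); v,u=np.indices(d.shape)
m=(abs(u-319)<26)&(abs(v-110)<26)&(d>0)
hl=m&(P[...,2]<s[2]-.0443); q=P[hl]; 
X=np.array([atz(cam,(a,b),s[2]-.0423) for b,a in np.argwhere(hl)]); print("hole",(X.min(0)+X.max(0))/2,X.max(0)-X.min(0))
t=hl&(P[...,2]>.1); print("pillar",t.sum(),P[t].mean(0),P[t].min(0),P[t].max(0))
crop=np.zeros((400,640,3),np.uint8); big=cv2.resize(img[60:160,240:400],None,fx=4,fy=4,interpolation=cv2.INTER_CUBIC); save("pics/w5.png",big)
st,sd=imaging.camera("top"); save("pics/t5.png",cv2.resize(st[150:270,120:260],None,fx=4,fy=4,interpolation=cv2.INTER_CUBIC))
```

```text
[[ 4.8520e-01  2.7190e-01  2.2400e-01 -3.1413e+00 -1.0000e-03  3.0207e+00]
 [ 4.8500e-01  2.7200e-01  2.2430e-01 -3.1415e+00 -6.0000e-04  3.0211e+00]
 [ 4.8490e-01  2.7220e-01  2.2450e-01  3.1415e+00 -2.0000e-04  3.0214e+00]]
hole [0.47627304 0.19968631 0.18193985] [0.02067786 0.02167053 0.        ]
pillar 601 [0.47600211 0.20085263 0.15442367] [0.46581239 0.18883058 0.10845747] [0.48676372 0.21082861 0.17993626]
```

View pics/w5.png

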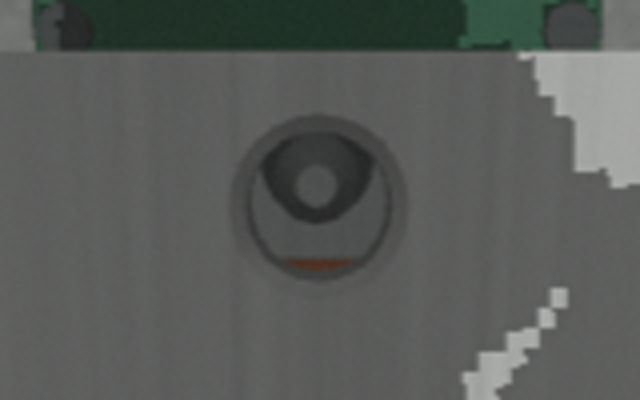

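Run:
```python
from h import *
f=np.load("w5.npz"); cam=(f["K"],f["R"],f["t"])
t=lambda u,v:(240+(u+.5)/4-.5,60+(v+.5)/4-.5)
tip=atz(cam,t(316,186),.1514); a=atz(cam,t(318.5,199),.182); b=atz(cam,t(320,207),.168)
print(tip,a,b,"outer dia",(atz(cam,t(406,199),.182)-atz(cam,t(231,199),.182))[:2],"inner at .168",(atz(cam,t(391,207),.168)-atz(cam,t(248,207),.168))[:2])
```

```text
[0.47616647 0.19949668 0.1514    ] [0.47580896 0.19959132 0.182     ] [0.47583488 0.20142599 0.168     ] outer dia [-0.02107337  0.00255881] inner at .168 [-0.01876059  0.00227794]
```

The pillar tip shows inside the near hole, within about 1 mm. The TCP reads 1 mm high in y, so I'll correct that and ease down onto the tapers.

Request:
{"method": "arm_command", "body": {"rows": [{"x": 0.2,"y": -1,"z": 4,"yaw": 0},{"x": 0,"y": 0,"z": 6,"yaw": 0},{"x": 0,"y": 0,"z": 6,"yaw": 0},{"x": 0,"y": 0,"z": 6,"yaw": 0},{"x": 0,"y": 0,"z": 6,"yaw": 0},{"x": 0,"y": 0,"z": 5,"yaw": 0},{"x": 0,"y": 0,"z": 0,"yaw": 0}]}}

```text
t: 9.75
eef_pos: [0.4846, 0.2708, 0.1907]
tool_rot: [-3.141, -0.001, 3.021]
contact_force: [-0.5, -0.5, -7.1]
gripper_width: 0.0213
```

No contact force. Going on down the shafts.

Request:
{"method": "arm_command", "body": {"rows": [{"x": 0,"y": 0,"z": 6,"yaw": 0},{"x": 0,"y": 0,"z": 8,"yaw": 0},{"x": 0,"y": 0,"z": 8,"yaw": 0},{"x": 0,"y": 0,"z": 8,"yaw": 0},{"x": 0,"y": 0,"z": 0,"yaw": 0}]}}

```text
t: 10.38
eef_pos: [0.4842, 0.2706, 0.1602]
tool_rot: [-3.14, -0.002, 3.021]
contact_force: [-0.2, 0.1, -7.8]
gripper_width: 0.0213
```

Request:
{"method": "arm_command", "body": {"rows": [{"x": 0,"y": 0,"z": 8,"yaw": 0},{"x": 0,"y": 0,"z": 8,"yaw": 0},{"x": 0,"y": 0,"z": 8,"yaw": 0},{"x": 0,"y": 0,"z": 8,"yaw": 0},{"x": 0,"y": 0,"z": 8,"yaw": 0},{"x": 0,"y": 0,"z": 8,"yaw": 0},{"x": 0,"y": 0,"z": 6,"yaw": 0},{"x": 0,"y": 0,"z": 0,"yaw": 0}]}}

```text
t: 11.38
eef_pos: [0.4844, 0.2707, 0.1066]
tool_rot: [-3.141, -0.001, 3.021]
contact_force: [-0.9, 0.1, -7.3]
gripper_width: 0.0212
```

Expected seating is at TCP z ≈ 0.096.

Request:
{"method": "arm_command", "body": {"rows": [{"x": 0,"y": 0,"z": 4,"yaw": 0},{"x": 0,"y": 0,"z": 3,"yaw": 0},{"x": 0,"y": 0,"z": 2,"yaw": 0},{"x": 0,"y": 0,"z": 1,"yaw": 0},{"x": 0,"y": 0,"z": 0,"yaw": 0}]}}

```text
t: 12.0
eef_pos: [0.4849, 0.271, 0.0973]
tool_rot: [-3.142, -0.0, 3.021]
contact_force: [0.2, -0.3, -6.6]
gripper_width: 0.0214
```

Request:
{"method": "arm_command", "body": {"rows": [{"x": 0,"y": 0,"z": 0.5,"yaw": 0},{"x": 0,"y": 0,"z": 0.5,"yaw": 0},{"x": 0,"y": 0,"z": 0,"yaw": 0}]}}

```text
t: 12.38
eef_pos: [0.4851, 0.271, 0.0969]
tool_rot: [3.141, 0.001, 3.021]
contact_force: [-0.7, -1.6, -2.2]
gripper_width: 0.0216
```

Contact has begun (supported load rose by about 5 N). A touch further, then let go.

Request:
{"method": "arm_command", "body": {"rows": [{"x": 0,"y": 0,"z": 0.5,"yaw": 0},{"x": 0,"y": 0,"z": 0,"yaw": 0}]}}

```text
t: 12.62
eef_pos: [0.4851, 0.2711, 0.0969]
tool_rot: [3.141, 0.001, 3.021]
contact_force: [-2.8, -2.6, 5.2]
gripper_width: 0.0212
```

Request:
{"method": "arm_command", "body": {"rows": [{"x": 0,"y": 0,"z": 0,"yaw": 0},{"x": 0,"y": 0,"z": 0,"yaw": 0},{"x": 0,"y": 0,"z": 0,"yaw": 0},{"x": 0,"y": 0,"z": 0,"yaw": 0},{"x": 0,"y": 0,"z": 0,"yaw": 0},{"x": 0,"y": 0,"z": 0,"yaw": 0}], "fingers": 60}}

```text
t: 13.38
eef_pos: [0.4849, 0.271, 0.0957]
tool_rot: [-3.142, -0.0, 3.021]
contact_force: [0.1, -0.4, -0.1]
gripper_width: 0.0653
```

Request:
{"method": "arm_command", "body": {"rows": [{"x": 0,"y": 0,"z": -15,"yaw": 0},{"x": 0,"y": 0,"z": -30,"yaw": 0},{"x": 0,"y": 0,"z": -40,"yaw": 0},{"x": 0,"y": 0,"z": -40,"yaw": 0},{"x": 0,"y": 0,"z": -25,"yaw": 0},{"x": 0,"y": 0,"z": 0,"yaw": 0}]}}

```text
t: 14.12
eef_pos: [0.4863, 0.2718, 0.2495]
tool_rot: [3.138, 0.006, 3.021]
contact_force: [0.2, -0.5, 0.4]
gripper_width: 0.0651
```

Run:
```python
from h import *
cam=campose("wrist"); img,d=imaging.camera("wrist"); save("pics/w6.png",img)
P=cloud(cam,d); near=(abs(P[...,0]-.485)<.09)&(abs(P[...,1]-.271)<.12)&(d>0)
m=near&(P[...,2]>.047)&(P[...,2]<.062)
q=P[m]; print(m.sum(),cv2.minAreaRect((q[:,:2]*1000).astype(np.float32)))
print("plate top z plane at centre",np.round(np.linalg.lstsq(np.c_[q[:,:2]-[.485,.271],np.ones(len(q))],q[:,2],rcond=None)[0],4))
g=near&(P[...,2]>.105)&(P[...,2]<.122)&(np.hypot(P[...,0]-.485,P[...,1]-.271)<.04); print("grip top",np.median(P[g][:,2]))
# dial from top depth (start picture)
f=np.load("top.npz"); cam=campose("top"); P=cloud(cam,f["d"]); nr=(np.hypot(P[...,0]-.538,P[...,1]+.254)<.05)
b=nr&(P[...,2]>.124)&(P[...,2]<.142); print("bar",b.sum(),np.median(P[b][:,2]),cv2.minAreaRect((P[b][:,:2]*1000).astype(np.float32)))
k=nr&(P[...,2]>.095)&(P[...,2]<.142); print("disc",k.sum(),cv2.minEnclosingCircle((P[k][:,:2]*1000).astype(np.float32)))
bx=(np.hypot(P[...,0]-.538,P[...,1]+.254)<.14)&(P[...,2]>.07)&(P[...,2]<.08)&(P[...,1]>-.36); print("box",cv2.minAreaRect((P[bx][:,:2]*1000).astype(np.float32)))
plan(.50,-.25,.25,130,12)
```

```text
12988 ((484.6976318359375, 271.23028564453125), (179.83126831054688, 90.36157989501953), 83.08438873291016)
plate top z plane at centre [ 0.0006 -0.0006  0.0545]
grip top 0.11381205578488268
bar 170 0.13481497316751478 ((538.738525390625, -253.35089111328125), (73.9616928100586, 17.110774993896484), 35.62105941772461)
disc 610 ((538.7562866210938, -253.8462677001953), 40.0037841796875)
box ((548.294189453125, -254.64407348632812), (159.72482299804688, 169.65614318847656), 85.64234161376953)
from [0.4854 0.2713 0.2474] yaw 173.08 tool z [ 0.003  0.002 -1.   ]
0 [ -6.4 -43.   -0.2] 3.59
1 [ -9.1 -42.5  -0.2] 3.59
2 [-11.8 -41.8  -0.2] 3.59
3 [-14.4 -41.   -0.2] 3.59
4 [-16.9 -40.   -0.2] 3.59
5 [-19.4 -38.9  -0.2] 3.59
6 [-21.8 -37.6  -0.2] 3.59
7 [-24.1 -36.2  -0.2] 3.59
8 [-26.3 -34.6  -0.2] 3.59
9 [-28.4 -32.9  -0.2] 3.59
10 [-30.4 -31.   -0.2] 3.59
11 [-32.3 -29.1  -0.2] 3.59
```

View pics/w6.png

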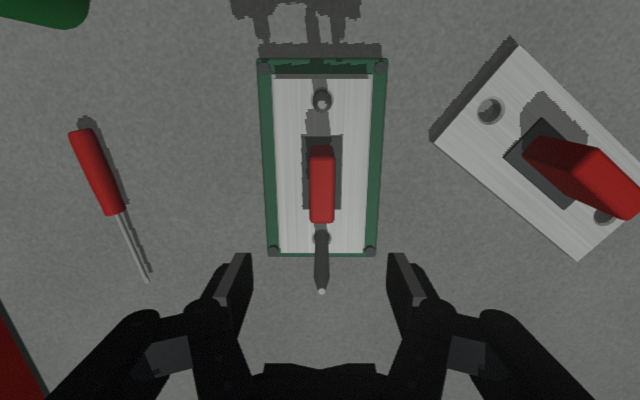

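The platen is seated: plate top z 0.0545 (0.054 expected), level, at 83.1°, with both pillars through the holes at (322,100) and (322,240). Next, over the dial.

```bash
python3 -c "
from h import *
plan(.5388,-.2536,.24,125.6,12)"
```

```text
from [0.4854 0.2713 0.2474] yaw 173.08 tool z [ 0.003  0.002 -1.   ]
0 [ -9.7 -42.9   0.6] 3.96
1 [-12.6 -42.1   0.6] 3.96
2 [-15.5 -41.1   0.6] 3.96
3 [-18.3 -40.    0.6] 3.96
4 [-21.  -38.6   0.6] 3.96
5 [-23.6 -37.1   0.6] 3.96
6 [-26.1 -35.4   0.6] 3.96
7 [-28.5 -33.5   0.6] 3.96
8 [-30.8 -31.4   0.6] 3.96
9 [-32.8 -29.2   0.6] 3.96
10 [-34.8 -26.9   0.6] 3.96
11 [-36.6 -24.4   0.6] 3.96
```

Request:
{"method": "arm_command", "body": {"rows": [{"x": -10,"y": -43,"z": 0.6,"yaw": 4},{"x": -12.6,"y": -42,"z": 0.6,"yaw": 4},{"x": -15.5,"y": -41,"z": 0.6,"yaw": 4},{"x": -18.3,"y": -40,"z": 0.6,"yaw": 4},{"x": -21,"y": -38.6,"z": 0.6,"yaw": 4},{"x": -23.6,"y": -37,"z": 0.6,"yaw": 4},{"x": -26,"y": -35.4,"z": 0.6,"yaw": 4},{"x": -28.5,"y": -33.5,"z": 0.6,"yaw": 4},{"x": -30.8,"y": -31.4,"z": 0.6,"yaw": 4},{"x": -32.8,"y": -29.2,"z": 0.6,"yaw": 4},{"x": -34.8,"y": -27,"z": 0.6,"yaw": 3.7},{"x": -36.6,"y": -24.4,"z": 0.6,"yaw": 3.7},{"x": 0,"y": 0,"z": 0,"yaw": 0},{"x": 0,"y": 0,"z": 0,"yaw": 0}]}}

```text
t: 15.92
eef_pos: [0.5357, -0.2534, 0.2373]
tool_rot: [-3.141, -0.003, 2.194]
contact_force: [-0.0, 0.7, 0.4]
gripper_width: 0.0653
```

```bash
cat > dial.py <<'E'
from h import *
import sys
def look(name,cx=.5388,cy=-.2536):
    cam=campose("wrist"); img,d=imaging.camera("wrist"); save(f"pics/{name}.png",img)
    P=cloud(cam,d); nr=(np.hypot(P[...,0]-cx,P[...,1]-cy)<.05)&(d>0)
    b=nr&(P[...,2]>.118)&(P[...,2]<.142)
    if b.sum()>20:
        z=np.percentile(P[b][:,2],90); b=nr&(abs(P[...,2]-z)<.002); print("bar top z",round(np.median(P[b][:,2]),4),cv2.minAreaRect((P[b][:,:2]*1000).astype(np.float32)))
    k=nr&(P[...,2]>.08)&(P[...,2]<.112); print("disc z",np.median(P[k][:,2]),cv2.minEnclosingCircle((P[k][:,:2]*1000).astype(np.float32)))
    hsv=cv2.cvtColor(img,cv2.COLOR_RGB2HSV); r=np.hypot(P[...,0]-cx,P[...,1]-cy)
    bx=(d>0)&(r<.08)&(r>.05)&(abs(P[...,2]-.076)<.006)&(hsv[...,1]>130)&(hsv[...,2]>80)
    for n,lo,hi in (("red",-1,10),("yellow",20,38),("green",45,80)):
        m=bx&(hsv[...,0]>lo)&(hsv[...,0]<hi)
        if m.sum()>10:
            c=P[m].mean(0); print(n,m.sum(),np.round(c,4),"bearing",np.round(np.degrees(np.arctan2(c[1]-cy,c[0]-cx)),1))
if __name__=="__main__": look(sys.argv[1]); print(sensors.sense()["contact_force"]); plan(.5388,-.2536,.135,125.6,6)
E
python3 dial.py w7
```

```text
bar top z 0.1352 ((538.618896484375, -253.09869384765625), (73.89813995361328, 15.05129623413086), 35.34916687011719)
disc z 0.10318558682266946 ((538.2825927734375, -253.18109130859375), 40.08036804199219)
red 156 [ 0.598  -0.2109  0.0761] bearing 35.8
yellow 490 [ 0.603  -0.2586  0.0762] bearing -4.5
green 522 [ 0.5847 -0.2991  0.0763] bearing -44.8
[ 0.58829641  0.07440031 -0.19970032]
from [ 0.536  -0.253   0.2377] yaw 125.73 tool z [-0.002  0.001 -1.   ]
0 [-0.4  0.3 17.1] 0.02
1 [-0.4  0.3 17.1] 0.02
2 [-0.4  0.3 17.1] 0.02
3 [-0.4  0.3 17.1] 0.02
4 [-0.4  0.3 17.1] 0.02
5 [-0.4  0.3 17.1] 0.02
```

View pics/w7.png

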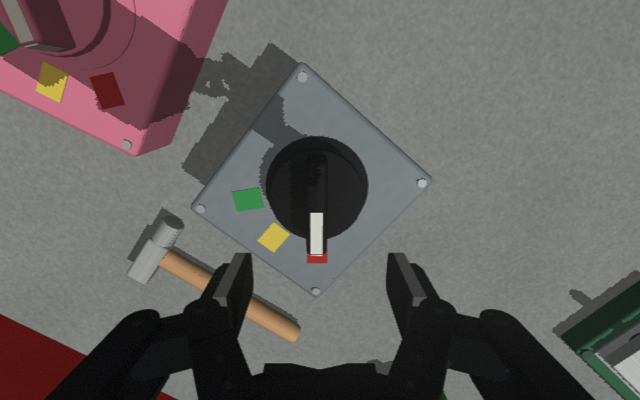

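The grey box's black dial is at (317,190), with the white pointer at the red mark (316,257), yellow at (273,237) and green at (247,199). Bearings 35.6°, −4.5° and −44.8° confirm the 40° clockwise steps. Descending onto the bar.

Request:
{"method": "arm_command", "body": {"rows": [{"x": -0.5,"y": 0.7,"z": 20,"yaw": 0},{"x": -0.5,"y": 0.7,"z": 20,"yaw": 0},{"x": -0.5,"y": 0.6,"z": 20,"yaw": 0},{"x": 0,"y": 0,"z": 18,"yaw": 0},{"x": 0,"y": 0,"z": 16,"yaw": 0},{"x": 0,"y": 0,"z": 12,"yaw": 0},{"x": 0,"y": 0,"z": 0,"yaw": 0},{"x": 0,"y": 0,"z": 0,"yaw": 0}]}}

```text
t: 16.98
eef_pos: [0.5394, -0.2541, 0.1332]
tool_rot: [3.141, 0.001, 2.194]
contact_force: [-0.2, -0.7, 0.1]
gripper_width: 0.0653
```

```bash
python3 -c "
from h import *
plan(.5385,-.2534,.131,125.5,1)"
```

```text
from [ 0.5394 -0.2541  0.1332] yaw 125.69 tool z [ 0.001 -0.    -1.   ]
0 [ 1.1 -0.3  2.2] 0.19
```

Request:
{"method": "arm_command", "body": {"rows": [{"x": 0.7,"y": -0.2,"z": 1.5,"yaw": 0.2},{"x": 0,"y": 0,"z": 0,"yaw": 0},{"x": 0,"y": 0,"z": 0,"yaw": 0},{"x": 0,"y": 0,"z": 0,"yaw": 0},{"x": 0,"y": 0,"z": 0,"yaw": 0},{"x": 0,"y": 0,"z": 0,"yaw": 0},{"x": 0,"y": 0,"z": 0,"yaw": 0}], "fingers": 255, "newtons": 45}}

```text
t: 17.85
eef_pos: [0.5386, -0.2538, 0.1315]
tool_rot: [3.141, 0.001, 2.19]
contact_force: [-1.4, -1.3, 4.3]
gripper_width: 0.0149
```

Request:
{"method": "arm_command", "body": {"rows": [{"x": 0,"y": 0,"z": 4,"yaw": 0},{"x": 0,"y": 0,"z": 4,"yaw": 0},{"x": 0,"y": 0,"z": 4,"yaw": 0},{"x": 0,"y": 0,"z": 1.5,"yaw": 0},{"x": 0,"y": 0,"z": 0,"yaw": 0}]}}

```text
t: 18.48
eef_pos: [0.5387, -0.2538, 0.1191]
tool_rot: [3.141, 0.001, 2.19]
contact_force: [-2.5, 0.9, 10.3]
gripper_width: 0.0153
```

Pushed in about 12.5 mm, spring force 10 N as expected. Turning 40° clockwise.

Request:
{"method": "arm_command", "body": {"rows": [{"x": 0,"y": 0,"z": 0,"yaw": 3},{"x": 0,"y": 0,"z": 0,"yaw": 6},{"x": 0,"y": 0,"z": 0,"yaw": 7},{"x": 0,"y": 0,"z": 0,"yaw": 7},{"x": 0,"y": 0,"z": 0,"yaw": 7},{"x": 0,"y": 0,"z": 0,"yaw": 6},{"x": 0,"y": 0,"z": 0,"yaw": 4},{"x": 0,"y": 0,"z": 0,"yaw": 0}]}}

```text
t: 19.48
eef_pos: [0.5387, -0.2537, 0.1192]
tool_rot: [3.14, 0.001, 1.491]
contact_force: [-3.6, 0.4, 10.3]
gripper_width: 0.0151
```

Request:
{"method": "arm_command", "body": {"rows": [{"x": 0,"y": 0,"z": -4,"yaw": 0},{"x": 0,"y": 0,"z": -4,"yaw": 0},{"x": 0,"y": 0,"z": -4,"yaw": 0},{"x": 0,"y": 0,"z": -1.5,"yaw": 0},{"x": 0,"y": 0,"z": 0,"yaw": 0}]}}

```text
t: 20.1
eef_pos: [0.5386, -0.2537, 0.1314]
tool_rot: [3.141, 0.0, 1.492]
contact_force: [-1.1, -0.7, 4.8]
gripper_width: 0.0157
```

Request:
{"method": "arm_command", "body": {"rows": [{"x": 0,"y": 0,"z": 0,"yaw": 0},{"x": 0,"y": 0,"z": 0,"yaw": 0},{"x": 0,"y": 0,"z": 0,"yaw": 0},{"x": 0,"y": 0,"z": 0,"yaw": 0}], "fingers": 110}}

```text
t: 20.6
eef_pos: [0.5383, -0.2534, 0.1308]
tool_rot: [-3.141, -0.0, 1.492]
contact_force: [1.0, 0.0, 0.5]
gripper_width: 0.0483
```

```bash
python3 dial.py w8
```

```text
bar top z 0.1354 ((536.3985595703125, -251.17349243164062), (60.609649658203125, 61.12416458129883), 37.33852005004883)
disc z 0.10323610749833463 ((538.0982666015625, -253.14108276367188), 39.895076751708984)
red 69 [ 0.5935 -0.2238  0.0762] bearing 28.6
green 43 [ 0.5878 -0.2904  0.0762] bearing -36.9
[-0.39700666 -0.29295729  0.09389938]
from [ 0.5384 -0.2535  0.1309] yaw 85.48 tool z [-0.  0. -1.]
0 [-0.   0.1 -0.7] -6.69
1 [-0.   0.1 -0.7] -6.69
2 [-0.   0.1 -0.7] -6.69
3 [-0.   0.1 -0.7] -6.69
4 [-0.   0.1 -0.7] -6.69
5 [-0.1  0.1 -0.7] -6.69
```

View pics/w8.png

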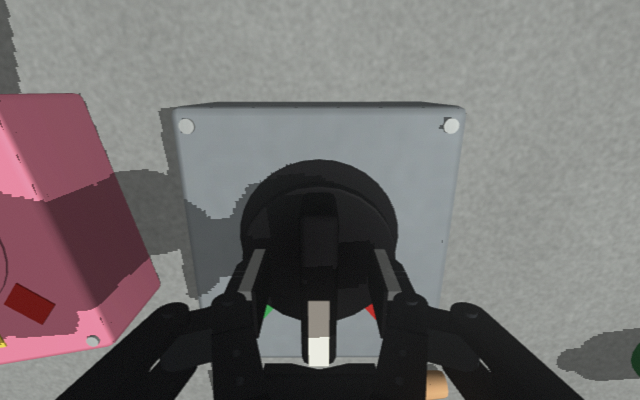

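The fingers are clear and the pointer at (318,345) sits between red and green, i.e. at yellow. Disc z 0.1032, so it's sprung fully out. Second stroke.

Request:
{"method": "arm_command", "body": {"rows": [{"x": 0,"y": 0,"z": 0,"yaw": 0},{"x": 0,"y": 0,"z": 0,"yaw": 0},{"x": 0,"y": 0,"z": 0,"yaw": 0},{"x": 0,"y": 0,"z": 0,"yaw": 0},{"x": 0,"y": 0,"z": 0,"yaw": 0}], "fingers": 255}}

```text
t: 21.28
eef_pos: [0.5384, -0.2537, 0.1313]
tool_rot: [3.141, 0.0, 1.492]
contact_force: [-0.5, -0.7, 0.7]
gripper_width: 0.0156
```

Request:
{"method": "arm_command", "body": {"rows": [{"x": 0,"y": 0,"z": 4,"yaw": 0},{"x": 0,"y": 0,"z": 4,"yaw": 0},{"x": 0,"y": 0,"z": 4,"yaw": 0},{"x": 0,"y": 0,"z": 1.5,"yaw": 0},{"x": 0,"y": 0,"z": 0,"yaw": 0}]}}

```text
t: 21.9
eef_pos: [0.5385, -0.2537, 0.1191]
tool_rot: [3.141, 0.001, 1.492]
contact_force: [-4.4, 0.6, 9.5]
gripper_width: 0.0155
```

Request:
{"method": "arm_command", "body": {"rows": [{"x": 0,"y": 0,"z": 0,"yaw": 3},{"x": 0,"y": 0,"z": 0,"yaw": 6},{"x": 0,"y": 0,"z": 0,"yaw": 7},{"x": 0,"y": 0,"z": 0,"yaw": 7},{"x": 0,"y": 0,"z": 0,"yaw": 7},{"x": 0,"y": 0,"z": 0,"yaw": 6},{"x": 0,"y": 0,"z": 0,"yaw": 3.7},{"x": 0,"y": 0,"z": 0,"yaw": 0}]}}

```text
t: 22.9
eef_pos: [0.5386, -0.2536, 0.1193]
tool_rot: [3.14, -0.001, 0.799]
contact_force: [-4.1, 0.9, 8.9]
gripper_width: 0.0157
```

Request:
{"method": "arm_command", "body": {"rows": [{"x": 0,"y": 0,"z": -4,"yaw": 0},{"x": 0,"y": 0,"z": -4,"yaw": 0},{"x": 0,"y": 0,"z": -4,"yaw": 0},{"x": 0,"y": 0,"z": -1.5,"yaw": 0},{"x": 0,"y": 0,"z": 0,"yaw": 0}]}}

```text
t: 23.52
eef_pos: [0.5385, -0.2536, 0.1312]
tool_rot: [3.141, -0.0, 0.799]
contact_force: [-1.0, -0.6, 3.5]
gripper_width: 0.0153
```

Request:
{"method": "arm_command", "body": {"rows": [{"x": 0,"y": 0,"z": 0,"yaw": 0},{"x": 0,"y": 0,"z": 0,"yaw": 0},{"x": 0,"y": 0,"z": 0,"yaw": 0},{"x": 0,"y": 0,"z": 0,"yaw": 0},{"x": 0,"y": 0,"z": 0,"yaw": 0}], "fingers": 80}}

```text
t: 24.15
eef_pos: [0.5384, -0.2535, 0.1311]
tool_rot: [-3.142, -0.0, 0.799]
contact_force: [0.0, -0.5, -1.5]
gripper_width: 0.0584
```

Request:
{"method": "arm_command", "body": {"rows": [{"x": 0,"y": 0,"z": -15,"yaw": 0},{"x": 0,"y": 0,"z": -25,"yaw": 0},{"x": 0,"y": 0,"z": -30,"yaw": 0},{"x": 0,"y": 0,"z": -25,"yaw": 0},{"x": 0,"y": 0,"z": -10,"yaw": 0},{"x": 0,"y": 0,"z": 0,"yaw": 0}]}}

```text
t: 24.9
eef_pos: [0.5388, -0.2537, 0.2371]
tool_rot: [3.14, -0.001, 0.799]
contact_force: [0.6, 0.2, 0.6]
gripper_width: 0.0587
```

```bash
python3 dial.py w9
python3 - <<'E'
from h import *
cam=campose("top"); img,d=imaging.camera("top"); P=cloud(cam,d)
near=(abs(P[...,0]-.485)<.09)&(abs(P[...,1]-.271)<.12)&(d>0)
for lo,hi in ((.047,.062),(.105,.12)):
    m=near&(P[...,2]>lo)&(P[...,2]<hi); print(m.sum(),np.median(P[m][:,2]),cv2.minAreaRect((P[m][:,:2]*1000).astype(np.float32)))
E
```

```text
bar top z 0.1354 ((538.8357543945312, -253.32894897460938), (15.330775260925293, 73.6187744140625), 45.15380859375)
disc z 0.10328688426562371 ((538.4225463867188, -253.10479736328125), 39.85502243041992)
red 558 [ 0.5909 -0.2155  0.0763] bearing 36.1
yellow 491 [ 0.6028 -0.2582  0.0763] bearing -4.1
green 138 [ 0.5901 -0.3045  0.0764] bearing -44.8
[ 0.54269667  0.28895226 -0.91123406]
from [ 0.5383 -0.2535  0.2359] yaw 45.78 tool z [-0.  0. -1.]
0 [ 0.   0.1 16.8] -13.3
1 [ 0.   0.1 16.8] -13.3
2 [ 0.   0.1 16.8] -13.3
3 [-0.   0.1 16.8] -13.3
4 [-0.   0.1 16.8] -13.3
5 [-0.   0.1 16.8] -13.3
1606 0.054157342046312174 ((484.52392578125, 269.9981689453125), (181.83563232421875, 90.3083267211914), 82.98829650878906)
184 0.11309076529645723 ((483.933837890625, 265.1292419433594), (147.3951416015625, 21.943418502807617), 82.98119354248047)
```

View pics/w9.png

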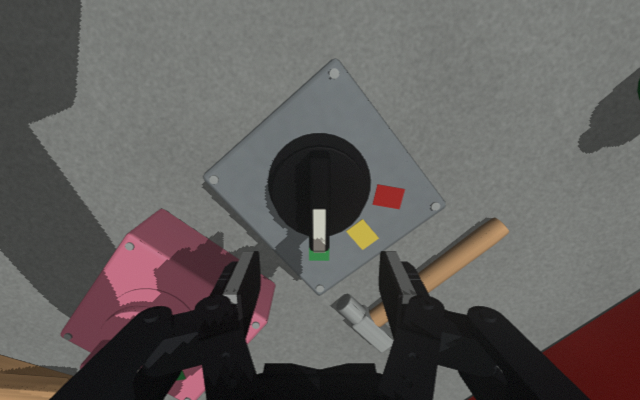

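The pointer at (319,235) is at the green mark (319,255), bar bearing −44.8°, sprung out (bar top 0.1354). The robot is clear, so I'm handing in.

```bash
python3 -c "
from rig import close_job
print(close_job())"
```

```text
the job is handed in; nothing more can be done
None
```

The platen is on the press and the dial is at green; I handed the job in at about 25 s of the 58 s.

- **Platen:** I picked the smaller platen (180 x 90 mm) and lowered it over both pillars with no side load. The wrist force swung by about 12 N as it settled on the blank, and then I let go. The last checks showed its top at z 0.0542–0.0545 m (0.054 expected). It lay level and square at 83.0–83.1°, matching the blank's 83.1°.
- **Dial:** I made two strokes, each pushed in about 12 mm at around 10 N and turned 40°. I let go fully at yellow and again at green. At the end the bar pointed at −44.8°, the same as the green mark, with its top back at 0.135 m, so it had sprung fully out.
- **Checks that failed or disagreed:**
  - The first move call was refused, because every row needs all four keys, and nothing moved. I sent it again complete.
  - The final top-camera depth measure of the grip's outline gave 147 mm instead of 60 mm. I took that as pillar points mixed in; its height and angle agreed.
- **Bystanders:** I never went near the hammer, oil bottle, screwdriver, pink dial or larger platen, though I did not measure their positions again at the end.

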